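# Hold the finished cover over the valve housing, holes aligned

### The arm

A 7-joint arm with a two-finger parallel gripper is mounted at the origin on a cart in front of the work surface, level with it; the furniture and walls round the work are solid. World frame = base frame: x ahead of the robot, y to its left, z up, the work surface at z = 0. Lengths are in m, angles in rad, forces in N, time in s.
With the tool pointing down it reaches from about 0.4 to 0.85 m from the base axis. Payload 4.5 kg.
Tool frame: the origin (TCP) lies midway between the tips of the shut fingers; the grasp point (between the pads) lies 19 mm behind it; z points along the fingers, y is the line along which they close (so a half turn about z gives the same grasp; the last joint's range is limited). The gripper opens to 88 mm and grips with 3 to 60 N. Pads are 18 mm wide; open, the fingers measure 123 mm over their backs; the gripper's body (75 mm by 187 mm) begins 45 mm behind the grasp point.
Start: joints at [1.219, 0.689, -0.195, 1.565, 0.157, 0.902, -0.215], TCP at [0.235, -0.579, 0.239] pointing down, gripper open.
Joint ranges: [-3.01, 3.01], [-0.46, 2.08], [-1.47, 1.51], [0.13, 2.56], [-1, 4.14], [0.04, 2.09], [-2.66, 2.66]. Speed limits (rad/s): [2.57, 2.57, 3.14, 3.14, 3.14, 3.14, 3.14].

### API

Orientations are given as a unit quaternion [x, y, z, w].
In Python, from plant import r gives the robot as it stands. The module is installed in compiled form; this text tells all that it offers.
- The arm moves only by the tool step_arm, never from a script. Its argument "series" is a list of rows, each a list of 7 numbers: the shift along the world's x, y, z in mm, then the turn, a rotation vector about the world's x, y, z in rad, then the closure, from 0 (fully open) to 1 (shut). A call has 1 to 20 rows; each row shifts and turns the commanded pose from where the row before left it; what a row does not reach is not made up. A row lasts 1/10 s, in which the tool goes at most 50 mm and 8.59 degrees, less where a joint would pass 70% of its speed; a pose out of reach is approached as far as the arm can. A call is refused whole if a number of a shift passes 50 or a number of a turn 0.15, either way. A call with a gripper value outside its range is refused whole. The fingers move at their own pace and stop on an object; "force" is the grip in N (left out, the last holds). Time passes only in rows, so rows that do not move let the fingers close. It gives the time, the measured TCP pose, the force, the opening and the grip force at its end, in the units of the state.
- r.get_state(): the state, without advancing time (a new reading comes with each control period).
- r.snapshot(name): name is "scene" or "top"; returns (picture, depth): 420x560x3 uint8, blue, green, red; 420x560 float32, m along the optical axis (not along the pixel's ray), 0 where there is no reading.
- r.get_calibration(name): a dict with "intrinsics" (3x3 intrinsics, pixels), "dist_coeffs" ([k1, k2, p1, p2, k3] as OpenCV has them; the pictures are not rectified), "pose" (4x4, takes a point from camera to world coordinates). Camera axes: x right, y up, looking along -z (the intrinsics and any distortion apply to the point x, -y, -z); pixel columns grow to the right and rows downward; lengths in m; the calibration is good to about 2 mm. A picture is of the moment at which its call begins. get_calibration takes no time and is no camera call.
- r.finish_job(): hands the job in; it is judged then, once.
The state is a dict: "clock": time; "q": joint angles; "qd": joint speeds; "joint_torque": joint torques, N m; "tool_pos": TCP position; "eef_rot": TCP orientation; "contact_force": force on the tool from outside, world axes, zero at the start; "moment": the same for the moment, N m; "opening": opening from 0.0 (shut) to 1.0 (fully open); "finger_force": force on a finger pad.
Only numpy, scipy, OpenCV 4.12 (cv2) and the standard library are available. Lean on these libraries where they do the work, as an engineer would, in place of code of your own. Each camera call takes 0.05 s, during which the arm holds its last target. There are 200 camera calls.

### The job

Slide the vise's red-gripped jaw wide open and leave it open, then lift the finished cover plate out by its black grip block. Carry it to the open grey valve housing and finish while still holding it there: level, hovering about a centimetre above the housing without touching it, every cover hole right over its threaded hole, ready for the screws. Leave the block of hex keys where it stands.

Things in the scene. Friction and masses are not known exactly. Their poses are not given: they have to be found in the camera images.
- vise: small blue vise fixed to the table, 104 x 174 x 20 mm base. Origin: on the table under the middle of the clamped cover; x along the jaws, the moving jaw is on the -y side and opens towards -y; base reaches from y = -112 to +62 mm. Two steel bars carry the cover's underside 30 mm above the table. The fixed jaw on the +y side is 35 mm high, lower than the cover's top face.
- vise_jaw (a joint): opening of the moving jaw in m: 0 to 0.003 at the start (closed), at most 0.040. It slides with about 3 N of friction and stays where it is left. A 4 mm thick lip on it overhangs the cover's edge by about 4 mm, so the cover cannot be lifted until the jaw has been opened.
- jaw_grip (a point): centre of the red grip that stands on the moving jaw: a block 16 x 16 mm, 38 mm tall, its centre 61 mm above the table; it begins at the jaw's top, 43 mm above the table (top 80 mm). Axes as the vise's. The jaw below it is 100 mm long in x and 26 mm wide in y.
- cover: aluminium cover plate 96 (x) x 60 (y) x 6 mm, 0.12 to 0.25 kg, with four 10 mm through holes at x = +-36, y = +-19 mm; origin: centre of its underside. It lies flat in the vise, its axes parallel to the vise's, up to 8 mm off the vise's middle along x. On its middle stands the black grip block. The same after a half turn about z.
- cover_grip (a point): centre of the cover's black grip block, 14 (x) x 40 (y) x 42 mm tall, 27 mm above the plate's underside; the block begins at the plate's top face, 21 mm below this point, and ends 21 mm above it. Axes as the cover's.
- cover_hole_a (a point): mouth at the cover's underside of the hole at x = +36, y = +19 mm
- cover_hole_c (a point): mouth at the cover's underside of the diagonally opposite hole at x = -36, y = -19 mm
- housing: open grey valve housing fixed to the table, 100 (x) x 64 (y) x 40 mm with a bare aluminium top frame, low mounting ears at both ends in x (124 mm over all) and a brass nozzle on the +y side; origin: centre of its underside. The cover belongs on it with its x along the housing's x, either way round.
- housing_top (a point): centre of the housing's open top, 40 mm above the table, level with the top of the frame
- housing_hole_a (a point): mouth of the 6 mm threaded hole at x = +36, y = +19 mm of the housing's top; four holes at x = +-36, y = +-19 mm
- housing_hole_c (a point): mouth of the diagonally opposite threaded hole, at x = -36, y = -19 mm
- service_post: tall fixed post left of the work, 80 mm square on a 128 mm square foot plate 6 mm high, 1.76 m tall, with a small outlet box on its right face that stands out about 10 mm; origin: centre of its foot. Keep the arm clear of it.
- hex_keys: orange block of hex keys, 76 x 60 x 16 mm, on the table; leave alone
Mind the look-alikes: they are no part of the job. What is shaped like the cover but orange is not meant.

How it is judged:
By the outcome, as a careful person would: the job done as asked, in the order asked, and still so for the second after the job is handed in, while the arm keeps its last pose, push and grip.
It also fails if it takes over 35 s, if anything falls off the work surface, if the arm or the gripper's body presses on something with over 40 N, if the wrist force passes 120 N, or if a joint passes its speed limit or range.

## Working session

There is one attempt and no reset: what is moved stays moved. The work goes in short steps, Python scripts to look and compute and a tool call to move; the robot and the scene stay as the last step left them, time stands still between calls to the robot, and variables do not carry over. Pictures are saved under pics/ and viewed, at most 10 in all, crops included, and the job is handed in when it is done.

Besides the shell and the picture viewer there is one more tool, called after "Request:" by a JSON object that holds its "op" and its "data". step_arm: Moves the arm, as the interface text tells. Its arguments: {"type":"object","properties":{"series":{"type":"array"},"force":{"type":"number"}},"required":["series"]}

```bash
mkdir -p pics
python3 - <<'E'
from plant import r
import cv2,numpy as np
for n in ("scene","top"):
    p,d=r.snapshot(n); cv2.imwrite(f"pics/{n}0.png",p); np.savez(f"{n}0.npz",p=p,d=d)
    c=r.get_calibration(n); print(n,np.round(c["intrinsics"],1).tolist(),c["dist_coeffs"],np.round(c["pose"],3).tolist())
s=r.get_state(); print({k:np.round(v,3).tolist() for k,v in s.items()})
E
```

```text
scene [[487.6, 0.0, 286.2], [0.0, 487.6, 213.2], [0.0, 0.0, 1.0]] [-0.14507607  0.          0.          0.          0.        ] [[0.864, 0.265, -0.427, 0.025], [-0.502, 0.425, -0.753, -1.215], [-0.018, 0.865, 0.501, 0.673], [0.0, 0.0, 0.0, 1.0]]
top [[448.6, 0.0, 283.7], [0.0, 448.6, 216.5], [0.0, 0.0, 1.0]] [0.02851817 0.         0.         0.         0.        ] [[-0.012, 0.983, -0.184, 0.363], [-1.0, -0.015, -0.017, -0.35], [-0.019, 0.184, 0.983, 0.984], [0.0, 0.0, 0.0, 1.0]]
{'clock': 0.1, 'q': [1.219, 0.69, -0.195, 1.566, 0.157, 0.903, -0.215], 'qd': [0.001, -0.0, -0.0, -0.004, -0.0, -0.002, 0.001], 'joint_torque': [-0.003, -52.85, -1.272, -15.384, -0.053, 0.002, 0.0], 'tool_pos': [0.235, -0.579, 0.238], 'eef_rot': [0.981, 0.192, -0.0, -0.001], 'contact_force': [0.249, -0.717, 0.222], 'moment': [-0.033, 0.012, 0.01], 'finger_force': 0.0, 'opening': 1.0}
```

View pics/scene0.png

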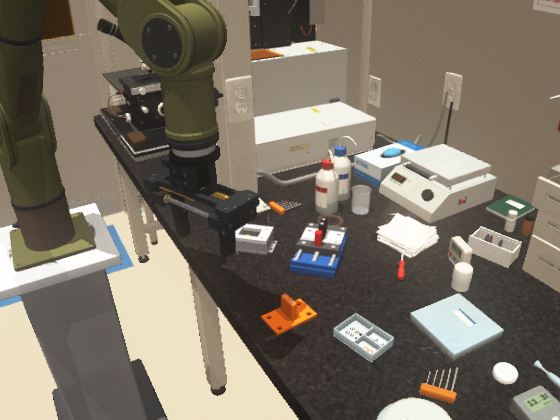

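View pics/top0.png

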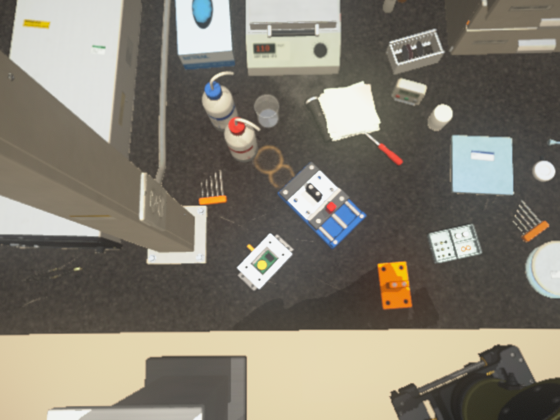

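The top view shows the vise at (322,205), with the red grip at (332,208) and the black grip block at (313,192). The housing is at (264,262) and the post's foot at (178,235). The orange plate at (395,285) is the look-alike cover; the silver plate in the vise fits the description. I'll enlarge a crop to confirm.

```bash
cat > h.py <<'E'
import numpy as np,cv2
from plant import r
def ray(n,uv):
    c=r.get_calibration(n); P=np.array(c["pose"])
    q=cv2.undistortPoints(np.array(uv,float).reshape(-1,1,2),np.array(c["intrinsics"]),np.array(c["dist_coeffs"])).reshape(-1,2)
    d=np.c_[q[:,0],-q[:,1],-np.ones(len(q))]@P[:3,:3].T
    return P[:3,3],d
def onz(n,uv,z):
    o,d=ray(n,uv); return o+d*((z-o[2])/d[:,2])[:,None]
def cloud(n,dep):
    v,u=np.mgrid[:420,:560]; o,d=ray(n,np.c_[u.ravel(),v.ravel()])
    return (o+d*dep.ravel()[:,None]).reshape(420,560,3)
E
python3 - <<'E'
from h import *
for n,(x0,y0,x1,y1) in dict(top=(230,155,375,295),scene=(225,205,360,280)).items():
    p=np.load(n+"0.npz")["p"][y0:y1,x0:x1]
    s=4 if n=="top" else 5
    cv2.imwrite(f"pics/{n}_c.png",cv2.resize(p,None,fx=s,fy=s,interpolation=cv2.INTER_CUBIC))
z=np.load("top0.npz");p=z["p"];C=cloud("top",z["d"])
hsv=cv2.cvtColor(p,cv2.COLOR_BGR2HSV)
roi=np.zeros(p.shape[:2],bool);roi[155:250,275:372]=1
def rect(m,zz,nm):
    k,l,st,ce=cv2.connectedComponentsWithStats(m.astype(np.uint8)); i=1+np.argmax(st[1:,4])
    ct=np.argwhere(l==i)[:,::-1].astype(float)
    w=onz("top",ct,zz)[:,:2]*1000
    print(nm,st[i],ce[i].round(1),cv2.minAreaRect(w.astype(np.float32)), "medz",np.median(C[l==i][:,2]).round(4)); return l==i
rect(roi&(hsv[...,1]>150)&(hsv[...,0]>100)&(hsv[...,0]<130),0.02,"blue")
rect(roi&(hsv[...,1]>150)&((hsv[...,0]<8)|(hsv[...,0]>172)),0.08,"red")
# z-slices
box=(C[...,2]>0.028)&(C[...,2]<0.05); r2=np.zeros_like(roi); r2[230:295,230:297]=1
rect(box&r2,0.04,"housing top"); rect(box&roi,0.036,"vise slice")
rect((C[...,2]>0.066)&(C[...,2]<0.095)&roi&(hsv[...,2]<90),0.078,"black top")
E
```

```text
blue [323 205  39  37 546] [341.5 223.1] ((528.9959106445312, -459.80963134765625), (49.10891342163086, 69.92692565917969), 43.912376403808594) medz 0.0215
red [327 202   9  10  60] [330.8 206.4] ((552.3583374023438, -431.8040771484375), (14.573197364807129, 16.428810119628906), 44.2829704284668) medz 0.0805
housing top [ 237  234   55   55 1060] [264.  260.8] ((446.3548583984375, -292.0355529785156), (64.91190338134766, 99.8602066040039), 45.83866882324219) medz 0.0405
vise slice [ 279  162   87   85 2550] [318.3 200.8] ((569.3598022460938, -417.09869384765625), (167.83302307128906, 102.11002349853516), 43.480865478515625) medz 0.0364
black top [307 186  14  14  57] [313.4 192.7] ((584.605712890625, -397.310546875), (35.62704086303711, 11.940567970275879), 43.05638885498047) medz 0.0767
```

View pics/top_c.png

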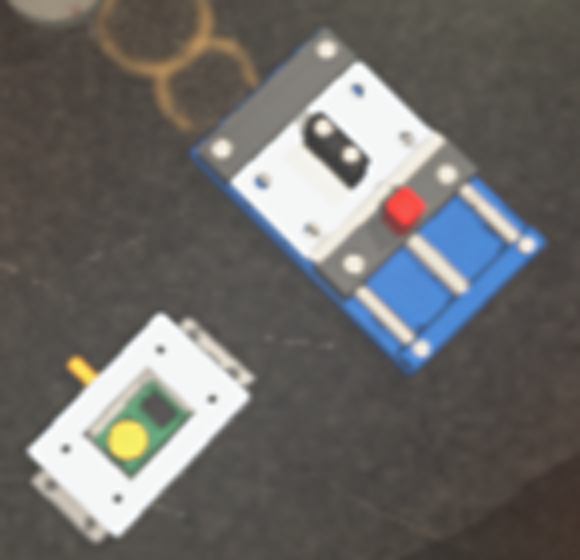

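View pics/scene_c.png

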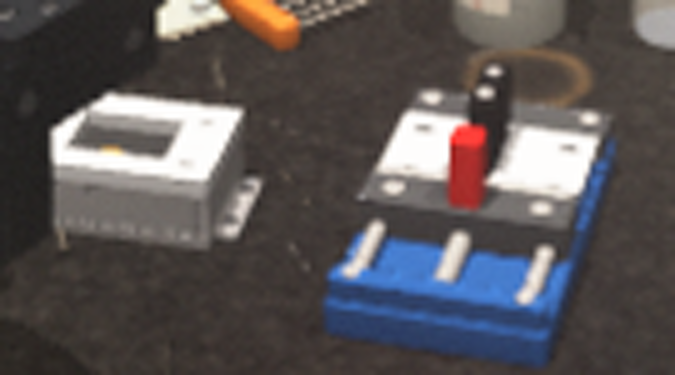

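The crop confirms the target: a silver plate with a black block (335,148 in the crop) clamped by the red-gripped jaw (405,207). The grey housing is at (140,425), with its brass nozzle up and to the left. Next I'll measure the holes and axes more closely.

```bash
cat >> h.py <<'E'
def holes(n,p,uv,z,R=4):
    g=cv2.cvtColor(p,cv2.COLOR_BGR2GRAY).astype(float); out=[]
    for u,v in uv:
        for _ in range(3):
            a,b=int(round(u)),int(round(v)); w=g[b-R:b+R+1,a-R:a+R+1]
            k=np.clip(np.percentile(w,60)-25-w,0,None); yy,xx=np.mgrid[b-R:b+R+1,a-R:a+R+1]
            k[(yy-b)**2+(xx-a)**2>R*R]=0
            u,v=(k*xx).sum()/k.sum(),(k*yy).sum()/k.sum()
        out.append((u,v))
    w=onz(n,out,z)*1000
    return np.array(out),w[:,:2]
def fit(w,X=np.array([[36,19],[36,-19],[-36,19],[-36,-19]],float)):
    c=w.mean(0); z=((w-c)@[1,1j])@np.conj(X@[1,1j]); e=np.exp(1j*np.angle(z)); m=(X@[1,1j])*e
    return c,np.degrees(np.angle(z)),np.abs((w-c)@[1,1j]-m).round(1)
E
python3 - <<'E'
from h import *
z=np.load("top0.npz");p=z["p"];C=cloud("top",z["d"])
f=lambda L:[((u+.5)/4-.5+230,(v+.5)/4-.5+155) for u,v in L]
for nm,L,zz in(("cover",[(357,90),(406,137),(262,180),(311,229)],.036),("housing",[(161,349),(212,399),(66,448),(118,498)],.04)):
    # order: a(+x,+y), (+x,-y), (-x,+y), c
    px,w=holes("top",p,f(L),zz,3); print(nm,px.round(1).tolist(),w.round(1).tolist(),fit(w))
s=np.load("scene0.npz");ps=s["p"];hs=cv2.cvtColor(ps,cv2.COLOR_BGR2HSV)
m=(hs[...,1]>150)&((hs[...,0]<8)|(hs[...,0]>172)); m[:215]=0;m[255:]=0;m[:,:300]=0;m[:,335:]=0
q=np.argwhere(m)[:,::-1].astype(float); print("red scene",q.mean(0),onz("scene",[q.mean(0)],.061)*1000, np.median(cloud("scene",s["d"])[m],0))
pp=C[(C[...,2]>0.1)&(C[...,2]<1.2)]; u=C[150:280,60:215].reshape(-1,3); u=u[(u[:,2]>.03)&(u[:,2]<.9)&(u[:,0]<.7)&(u[:,1]>-.25)]
print("post",u.min(0),u.max(0)); ft=C[205:264,148:207].reshape(-1,3); ft=ft[(ft[:,2]<.02)&(ft[:,2]>.003)]; print("foot",ft.min(0),ft.max(0))
b=C[60:160,195:290].reshape(-1,3); b=b[(b[:,2]>.05)&(b[:,2]<.4)];print("bottles",b.min(0),b.max(0))
E
```

```text
cover [[319.1, 177.0], [331.0, 188.9], [294.9, 200.1], [307.4, 212.0]] [[627.3, -412.3], [600.1, -437.6], [576.4, -358.7], [549.7, -385.2]] (array([ 588.35873457, -398.48316755]), np.float64(-46.28905218254149), array([1. , 0.6, 1. , 0.4]))
housing [[269.6, 241.9], [282.6, 254.3], [246.0, 266.7], [258.9, 279.2]] [[485.5, -303.7], [458.8, -330.9], [433.9, -253.7], [407.5, -280.9]] (array([ 446.41670129, -292.28083408]), np.float64(-44.18054834272999), array([0.1, 0.2, 0.1, 0.1]))
red scene [318.00934579 237.53271028] [[ 552.41031813 -430.5563617    61.        ]] [ 0.54743519 -0.4375508   0.06758957]
post [ 0.46842436 -0.14847348  0.03000085] [0.69759655 0.13995258 0.59417022]
foot [ 0.44636465 -0.16218996  0.00300968] [ 0.57632475 -0.03444955  0.0194631 ]
bottles [ 0.67302468 -0.34380421  0.05000551] [ 0.89965124 -0.16712322  0.19247586]
```

Request:
{"op": "step_arm", "data": {"series": [[20, 9, -5, 0, 0, 0.047, 0], [40, 18.5, -10, 0, 0, 0.11, 0], [40, 18.5, -10, 0, 0, 0.11, 0], [40, 18.5, -10, 0, 0, 0.11, 0], [40, 18.5, -10, 0, 0, 0, 0], [40, 18.5, -10, 0, 0, 0, 0], [40, 18.5, -10, 0, 0, 0, 0], [37, 18, -10, 0, 0, 0, 0], [20, 10, -5, 0, 0, 0, 0], [0, 0, 0, 0, 0, 0, 0], [0, 0, 0, 0, 0, 0, 0]]}}

```text
clock: 1.2
tool_pos: [0.5526, -0.4296, 0.158]
eef_rot: [0.928, 0.374, -0.0, -0.001]
contact_force: [-1.0, -0.5, 0.9]
opening: 0.995
finger_force: 0.0
```

Request:
{"op": "step_arm", "data": {"series": [[-0.5, -1.5, -30, 0, 0, 0, 0], [0, 0, -40, 0, 0, 0, 0], [0, 0, -25, 0, 0, 0, 0], [0, 0, -13, 0, 0, 0, 0], [0, 0, 0, 0, 0, 0, 0], [0, 0, 0, 0, 0, 0, 0.4], [0, 0, 0, 0, 0, 0, 0.7], [0, 0, 0, 0, 0, 0, 0.85], [0, 0, 0, 0, 0, 0, 1], [0, 0, 0, 0, 0, 0, 1], [0, 0, 0, 0, 0, 0, 1], [0, 0, 0, 0, 0, 0, 1]], "force": 25}}

```text
clock: 2.4
tool_pos: [0.5517, -0.4326, 0.0508]
eef_rot: [0.928, 0.372, 0.0, 0.0]
contact_force: [0.7, -1.3, -0.1]
opening: 0.388
finger_force: 0.0
```

Request:
{"op": "step_arm", "data": {"series": [[0, 0, 0, 0, 0, 0, 1], [0, 0, 0, 0, 0, 0, 1], [0, 0, 0, 0, 0, 0, 1], [0, 0, 0, 0, 0, 0, 1], [0, 0, 0, 0, 0, 0, 1], [0, 0, 0, 0, 0, 0, 1]]}}

```text
clock: 3.0
tool_pos: [0.5524, -0.4333, 0.0508]
eef_rot: [0.928, 0.372, 0.001, 0.001]
contact_force: [3.4, -3.1, -4.7]
opening: 0.179
finger_force: 25.0
```

Request:
{"op": "step_arm", "data": {"series": [[-4, -4, 0, 0, 0, 0, 1], [-5, -5, 0, 0, 0, 0, 1], [-5, -5, 0, 0, 0, 0, 1], [-5, -5, 0, 0, 0, 0, 1], [-4, -4, 0, 0, 0, 0, 1], [-3, -3, 0, 0, 0, 0, 1], [0, 0, 0, 0, 0, 0, 1], [0, 0, 0, 0, 0, 0, 1]]}}

```text
clock: 3.8
tool_pos: [0.5254, -0.4589, 0.0508]
eef_rot: [0.928, 0.372, -0.0, 0.0]
contact_force: [3.1, -2.2, -3.3]
opening: 0.179
finger_force: 25.0
```

Request:
{"op": "step_arm", "data": {"series": [[-1.2, -1.2, 0, 0, 0, 0, 1], [-0.8, -0.8, 0, 0, 0, 0, 1], [0, 0, 0, 0, 0, 0, 1], [0, 0, 0, 0, 0, 0, 1]]}}

```text
clock: 4.2
tool_pos: [0.5247, -0.4595, 0.0508]
eef_rot: [0.928, 0.373, 0.001, -0.0]
contact_force: [5.7, 0.5, -3.4]
opening: 0.183
finger_force: 25.0
```

Request:
{"op": "step_arm", "data": {"series": [[0.7, 0.7, 0, 0, 0, 0, 0.6], [0, 0, 0, 0, 0, 0, 0.4], [0, 0, 0, 0, 0, 0, 0], [0, 0, 0, 0, 0, 0, 0], [0, 0, 30, 0, 0, 0, 0], [0, 0, 40, 0, 0, 0, 0], [0, 0, 10, 0, 0, 0, 0], [0, 0, 0, 0, 0, 0, 0]]}}

```text
clock: 5.0
tool_pos: [0.5253, -0.4609, 0.133]
eef_rot: [0.928, 0.372, 0.001, 0.002]
contact_force: [0.1, -0.0, 0.5]
opening: 0.886
finger_force: 0.0
```

Run:
```python
from h import *
ims=[]
for n in ("top","scene"):
    p,d=r.snapshot(n); np.savez(n+"1.npz",p=p,d=d)
    x0,y0,x1,y1=(230,140,390,260) if n=="top" else (230,180,390,300)
    ims.append(cv2.resize(p[y0:y1,x0:x1],None,fx=2.5,fy=2.5,interpolation=cv2.INTER_CUBIC))
cv2.imwrite("pics/b1.png",np.hstack(ims)); print(r.get_state()["opening"],r.get_state()["tool_pos"])
```

```text
0.9694210154296615 [ 0.52348398 -0.45950636  0.12975788]
```

View pics/b1.png

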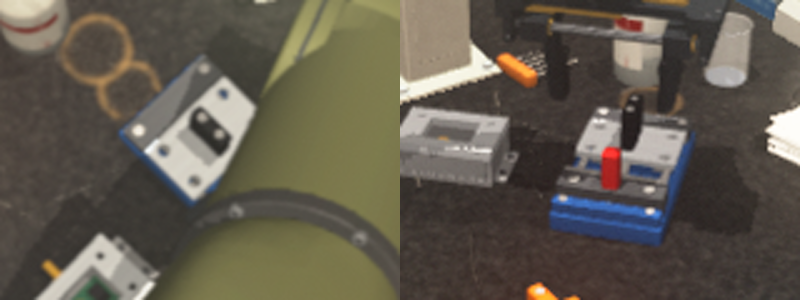

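Left half: the cover is clear, with its black block at (210,130). Right half: the jaw with the red grip (612,168) stands well clear of the cover, so it is open.

Request:
{"op": "step_arm", "data": {"series": [[20, 20, -5, 0, 0, 0, 0], [30, 30, -10, 0, 0, 0, 0], [12.5, 11.5, -15, 0, 0, 0, 0], [0, 0, -25, 0, 0, 0, 0], [0, 0, -20, 0, 0, 0, 0], [0, 0, -10, 0, 0, 0, 0], [0, 0, 0, 0, 0, 0, 0.4], [0, 0, 0, 0, 0, 0, 0.8], [0, 0, 0, 0, 0, 0, 1], [0, 0, 0, 0, 0, 0, 1], [0, 0, 0, 0, 0, 0, 1], [0, 0, 0, 0, 0, 0, 1], [0, 0, 0, 0, 0, 0, 1], [0, 0, 0, 0, 0, 0, 1], [0, 0, 0, 0, 0, 0, 1], [0, 0, 0, 0, 0, 0, 1], [0, 0, 0, 0, 0, 0, 1], [0, 0, 0, 0, 0, 0, 1]], "force": 40}}

```text
clock: 6.9
tool_pos: [0.587, -0.3984, 0.0457]
eef_rot: [0.928, 0.372, 0.0, 0.0]
contact_force: [0.2, 0.2, -0.1]
opening: 0.153
finger_force: 40.0
```

Request:
{"op": "step_arm", "data": {"series": [[0, 0, 6, 0, 0, 0, 1], [0, 0, 15, 0, 0, 0, 1], [0, 0, 25, 0, 0, 0, 1], [0, 0, 14, 0, 0, 0, 1], [-10, 8, 0, 0, 0, 0, 1], [-25, 19, 0, 0, 0, 0.012, 1], [-30, 22, 0, 0, 0, 0.013, 1], [-30, 22, 0, 0, 0, 0.012, 1], [-25, 19, 0, 0, 0, 0, 1], [-15, 11, 0, 0, 0, 0, 1], [-6, 5, 0, 0, 0, 0, 1], [0, 0, -10, 0, 0, 0, 1], [0, 0, -10, 0, 0, 0, 1], [0, 0, 0, 0, 0, 0, 1], [0, 0, 0, 0, 0, 0, 1]]}}

```text
clock: 8.4
tool_pos: [0.4464, -0.2928, 0.085]
eef_rot: [0.921, 0.389, -0.0, -0.0]
contact_force: [0.4, 0.0, -2.0]
opening: 0.154
finger_force: 40.0
```

Run:
```python
from h import *
ims=[]
for n in ("top","scene"):
    p,d=r.snapshot(n); np.savez(n+"2.npz",p=p,d=d)
    x0,y0,x1,y1=(210,200,320,310) if n=="top" else (215,190,325,300)
    ims.append(cv2.resize(p[y0:y1,x0:x1],None,fx=3.6,fy=3.6,interpolation=cv2.INTER_CUBIC))
cv2.imwrite("pics/b2.png",np.hstack(ims)); s=r.get_state();print(s["opening"],s["tool_pos"],s["eef_rot"],s["q"])
```

```text
0.15453060504977817 [ 0.44639336 -0.29269739  0.08553069] [9.21135751e-01 3.89241408e-01 1.65535965e-04 1.67224019e-04] [ 0.59131293  0.81434855 -0.16212432  1.96057675  0.3137346   0.3900739
 -0.58313042]
```

View pics/b2.png

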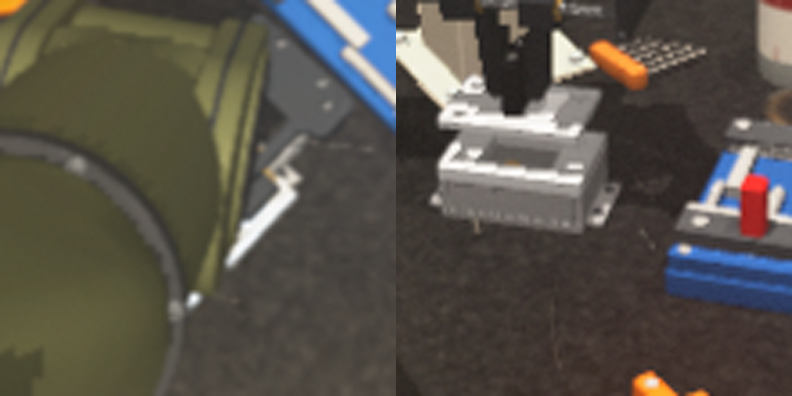

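Right half: the cover hovers over the housing, its front edge running from (440,118) to (585,130), and the jaw behind it is still open. The top view is blocked by the arm, so I'll compare the cover and housing in the scene view.

Run:
```python
from h import *
p=np.load("top1.npz")["p"]
px,w=holes("top",p,[(319.2,177.2),(296,200),(308,213.2)],.036,3); print("cover top1",px.round(1).tolist(),w.round(1).tolist())
p1=np.load("top0.npz")["p"]
z=np.load("scene2.npz");p=z["p"];C=cloud("scene",z["d"])
cv2.imwrite("pics/c2.png",cv2.resize(p[204:258,220:284],None,fx=11,fy=11,interpolation=cv2.INTER_CUBIC))
roi=np.zeros((420,560),bool);roi[205:258,222:284]=1
g=p.min(2)
for a,b in((.066,.09),(.034,.046)):
    m=roi&(C[...,2]>a)&(C[...,2]<b)&(g>90); q=C[m]*1000
    A=np.c_[q[:,:2]-q[:,:2].mean(0),np.ones(len(q))]; co=np.linalg.lstsq(A,q[:,2],rcond=None)[0]
    print(m.sum(),np.median(q,0),"slope",co, "pix",np.argwhere(m).min(0),np.argwhere(m).max(0))
```

```text
cover top1 [[318.9, 177.1], [294.9, 199.9], [307.4, 211.9]] [[627.1, -411.9], [576.8, -358.8], [550.0, -385.2]]
478 [ 438.13588506 -303.51235462   75.13737645] slope [1.87820134e-02 1.47084033e-02 7.49027701e+01] pix [211 227] [229 271]
424 [ 436.8162066  -306.27855238   39.30413194] slope [ 1.53342285e-03 -7.74466915e-04  3.88642378e+01] pix [226 227] [243 272]
```

View pics/c2.png

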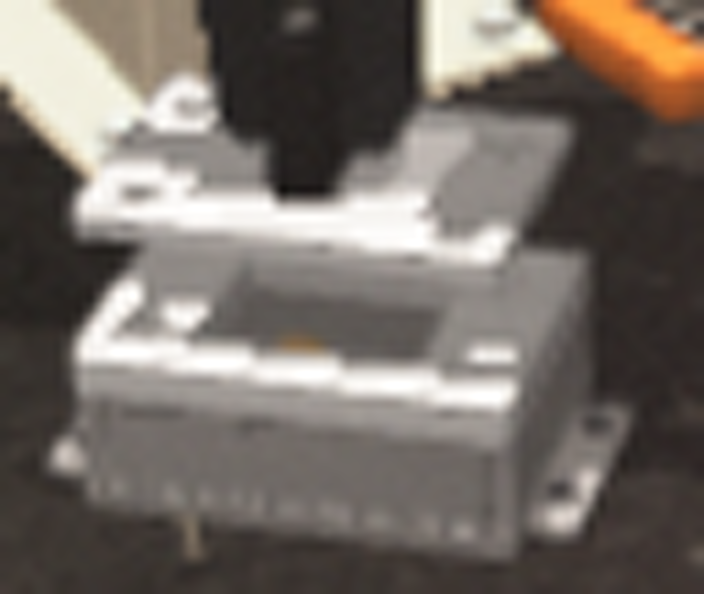

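The crop shows the cover's top front-right corner at about (505,240) and back-right at (572,122). The housing's matching corners are at (518,390) and (590,258). I'll fit the edge lines and compare the two in this one view.

```bash
cat >> h.py <<'E'
def outline(n,p,poly,mk):
    return None
E
python3 - <<'E'
from h import *
z=np.load("scene2.npz");p=z["p"];g=cv2.cvtColor(p,cv2.COLOR_BGR2GRAY).astype(np.float32)
th=np.radians(-44.2);R=np.array([[np.cos(th),-np.sin(th)],[np.sin(th),np.cos(th)]])
c=np.array([446.4,-292.3])
cal=r.get_calibration("scene");P=np.linalg.inv(np.array(cal["pose"]))
def proj(l,zz):
    w=np.c_[l@R.T+c,np.full(len(l),zz)]/1000
    q=w@P[:3,:3].T+P[:3,3]; q=q*[1,-1,-1]
    return cv2.projectPoints(q,np.zeros(3),np.zeros(3),np.array(cal["intrinsics"]),np.array(cal["dist_coeffs"]))[0].reshape(-1,2)
def scan(axis,ts,s0,zz,nm):  # profile across edge at s around s0; mean over ts along the edge
    s=np.arange(s0-9,s0+9,.25);res=[]
    for t in ts:
        l=np.c_[np.full(len(s),t),s] if axis=="y" else np.c_[s,np.full(len(s),t)]
        q=proj(l,zz).astype(np.float32)
        res.append(cv2.remap(g,q[:,0][None],q[:,1][None],cv2.INTER_LINEAR)[0])
    a=np.median(res,0); d=np.gradient(cv2.GaussianBlur(a[None],(0,0),2)[0]); 
    print(nm,"profile",a[::6].round().astype(int).tolist(),"edge at",[float(s[i]) for i in np.argsort(-abs(d))[:3]])
scan("x",np.linspace(-22,22,15),50,40,"housing +x z40")
scan("x",np.linspace(-20,20,15),48,76,"cover +x topz76")
scan("x",np.linspace(-20,20,15),48,70,"cover +x botz70")
scan("y",np.linspace(10,42,15),-32,40,"housing -y z40")
scan("y",np.linspace(10,42,15),-30,70,"cover -y bot z70")
scan("y",np.linspace(-42,-10,15),-32,40,"housing -y z40 L")
scan("y",np.linspace(-42,-10,15),-30,70,"cover -y bot z70 L")
E
```

```text
housing +x z40 profile [141, 140, 139, 137, 131, 119, 106, 97, 88, 77, 68, 58] edge at [48.75, 48.5, 49.0]
cover +x topz76 profile [139, 139, 139, 138, 133, 121, 100, 77, 57, 46, 45, 45] edge at [49.25, 49.5, 49.0]
cover +x botz70 profile [139, 138, 134, 122, 102, 80, 61, 49, 46, 46, 46, 46] edge at [44.75, 46.5, 46.25]
housing -y z40 profile [154, 155, 156, 167, 187, 216, 234, 239, 242, 233, 219, 197] edge at [-34.0, -34.25, -33.75]
cover -y bot z70 profile [124, 126, 128, 132, 137, 144, 150, 156, 162, 178, 195, 214] edge at [-22.75, -23.0, -22.5]
housing -y z40 L profile [155, 157, 159, 173, 188, 212, 236, 245, 245, 241, 229, 207] edge at [-33.5, -33.75, -33.25]
cover -y bot z70 L profile [137, 138, 138, 140, 142, 146, 152, 155, 160, 171, 188, 207] edge at [-22.5, -22.25, -22.75]
```

Run:
```python
from h import *
z=np.load("scene2.npz");p=z["p"]
f=lambda L:[((u+.5)/11-.5+220,(v+.5)/11-.5+204) for u,v in L]
th=np.radians(-44.2);R=np.array([[np.cos(th),-np.sin(th)],[np.sin(th),np.cos(th)]]);c=np.array([446.4,-292.3])
g=cv2.cvtColor(p,cv2.COLOR_BGR2GRAY).astype(np.float32)
# vertical pixel scan at several columns: subpixel rows of white->grey fall (lower edge of the white strip)
def fall(cols,lo,hi):
    o=[]
    for u in cols:
        v=np.arange(lo(u),hi(u),.1,dtype=np.float32); a=cv2.remap(g,np.full_like(v,u)[None],v[None],cv2.INTER_LINEAR)[0]
        d=np.gradient(cv2.GaussianBlur(a[None],(0,0),4)[0]); o.append((u,v[np.argmin(d)]))
    return np.array(o)
L=lambda a,b:(lambda u:a[1]+(u-a[0])*(b[1]-a[1])/(b[0]-a[0]))
for nm,A,B,zz in(("housing",(80,355),(515,398),.04),("cover",(80,228),(500,258),.0758)):
    a,b=f([A,B]); l=L(a,b); q=fall(np.linspace(a[0]+3,b[0]-3,16),lambda u:l(u)-2.5,lambda u:l(u)+2.5)
    for h in (zz,zz-.006):
        w=(onz("scene",q,h)[:,:2]*1000-c)@R
        k=np.polyfit(w[:,0],w[:,1],1); print(nm,h,"y med",np.median(w[:,1]).round(2),"sd",w[:,1].std().round(2),"slope deg",np.degrees(k[0]).round(2))
C=cloud("scene",z["d"])
# columns across the right strip for both objects
for u in (250,258,264): print(u,"rows",[(v,int(g[v,u]),round(float(C[v,u,2]),3)) for v in range(216,246)])
```

```text
housing 0.04 y med -34.25 sd 0.73 slope deg 0.02
housing 0.034 y med -25.51 sd 0.74 slope deg 0.02
cover 0.0758 y med -32.55 sd 2.33 slope deg 1.33
cover 0.0698 y med -23.27 sd 2.36 slope deg 1.33
250 rows [(216, 34, 0.092), (217, 31, 0.089), (218, 34, 0.086), (219, 44, 0.085), (220, 68, 0.081), (221, 93, 0.078), (222, 177, 0.075), (223, 244, 0.075), (224, 244, 0.078), (225, 236, 0.075), (226, 182, 0.076), (227, 158, 0.07), (228, 135, 0.038), (229, 126, 0.033), (230, 120, 0.031), (231, 96, 0.023), (232, 90, 0.024), (233, 89, 0.02), (234, 92, 0.017), (235, 99, 0.012), (236, 170, 0.04), (237, 234, 0.041), (238, 236, 0.038), (239, 193, 0.038), (240, 155, 0.034), (241, 152, 0.034), (242, 135, 0.032), (243, 105, 0.026), (244, 107, 0.024), (245, 108, 0.023)]
258 rows [(216, 184, 0.075), (217, 184, 0.076), (218, 183, 0.076), (219, 185, 0.074), (220, 185, 0.075), (221, 212, 0.077), (222, 235, 0.076), (223, 182, 0.076), (224, 244, 0.075), (225, 249, 0.075), (226, 245, 0.077), (227, 162, 0.075), (228, 157, 0.074), (229, 134, 0.038), (230, 128, 0.033), (231, 119, 0.031), (232, 90, 0.023), (233, 90, 0.021), (234, 93, 0.015), (235, 99, 0.015), (236, 117, 0.011), (237, 187, 0.04), (238, 242, 0.038), (239, 235, 0.039), (240, 193, 0.04), (241, 154, 0.035), (242, 150, 0.033), (243, 134, 0.032), (244, 106, 0.028), (245, 106, 0.024)]
264 rows [(216, 135, 0.074), (217, 128, 0.073), (218, 141, 0.075), (219, 141, 0.073), (220, 141, 0.076), (221, 140, 0.077), (222, 137, 0.074), (223, 138, 0.074), (224, 179, 0.076), (225, 241, 0.075), (226, 244, 0.075), (227, 232, 0.076), (228, 154, 0.073), (229, 150, 0.071), (230, 134, 0.04), (231, 138, 0.039), (232, 142, 0.038), (233, 141, 0.039), (234, 138, 0.039), (235, 187, 0.04), (236, 232, 0.04), (237, 139, 0.039), (238, 185, 0.038), (239, 246, 0.04), (240, 246, 0.04), (241, 165, 0.038), (242, 155, 0.035), (243, 151, 0.034), (244, 136, 0.028), (245, 96, 0.028)]
```

Request:
{"op": "step_arm", "data": {"series": [[0, 0, -8, 0, 0, 0, 1], [0, 0, -8, 0, 0, 0, 1], [0, 0, -3.5, 0, 0, 0, 1], [0, 0, 0, 0, 0, 0, 1], [0, 0, 0, 0, 0, 0, 1], [0, 0, 0, 0, 0, 0, 1]]}}

```text
clock: 9.1
tool_pos: [0.4461, -0.2924, 0.0664]
eef_rot: [0.921, 0.389, 0.0, 0.0]
contact_force: [0.2, -0.3, -1.5]
opening: 0.159
finger_force: 40.0
```

```bash
cat > m.py <<'E'
from h import *
th=np.radians(-44.2);R=np.array([[np.cos(th),-np.sin(th)],[np.sin(th),np.cos(th)]]);c=np.array([446.4,-292.3])
cal=r.get_calibration("top");P=np.linalg.inv(np.array(cal["pose"]))
def rectify(p,zz,k=4): # top view resampled on the plane z=zz in housing axes, k px/mm; l=(x,y) -> ((x+70)k,(y+50)k)
    y,x=np.mgrid[-50:50:1/k,-70:70:1/k]; l=np.c_[x.ravel(),y.ravel()]
    q=(np.c_[l@R.T+c,np.full(len(l),zz)]/1000@P[:3,:3].T+P[:3,3])*[1,-1,-1]
    uv=cv2.projectPoints(q,np.zeros(3),np.zeros(3),np.array(cal["intrinsics"]),np.array(cal["dist_coeffs"]))[0].reshape(*x.shape,2).astype(np.float32)
    return cv2.remap(p,uv[...,0],uv[...,1],cv2.INTER_CUBIC)[::-1]
E
python3 - <<'E'
from m import *
p,d=r.snapshot("top");np.savez("top3.npz",p=p,d=d);ps,ds=r.snapshot("scene");np.savez("scene3.npz",p=ps,d=ds)
s=r.get_state();print(s["tool_pos"],s["eef_rot"],s["contact_force"])
zc=1000*s["tool_pos"][2]-45.7+36; print("cover top z",zc)
a=rectify(np.load("top0.npz")["p"],40);b=rectify(p,zc)
np.savez("rect.npz",a=a,b=b)
cv2.imwrite("pics/r3.png",np.hstack([a[:,:],b[:,:]])[::1,::1] if False else cv2.resize(np.hstack([a,b]),(784,280)))
E
```

```text
[ 0.44609861 -0.29248148  0.06648146] [9.21104892e-01 3.89314367e-01 1.97821950e-04 2.47749070e-04] [ 0.61937362 -0.03807263 -2.61194881]
cover top z 56.78146113638378
```

View pics/r3.png

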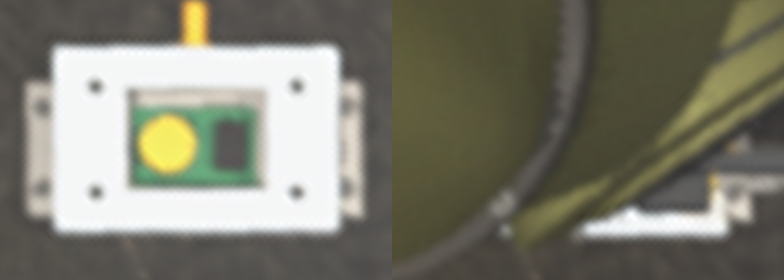

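Left: the housing rectified from the first picture, with its holes at (96,86), (296,86), (96,192) and (296,192). Right: the cover's +x/-y corner at about (728,235), which may be mixed up with the housing's edge below it. I'll make one close composite of that corner at both heights, plus the scene view.

Run:
```python
from m import *
b=[]
for f,z in(("top2",75.8),("top3",56.8)):
    a=rectify(np.load(f+".npz")["p"],z,8)   # x -70..70, rows y 50..-50
    b.append(a[8*70:8*92,8*75:8*125])   # y -20..-42, x 5..55 ; 400x176
    g=cv2.cvtColor(a,cv2.COLOR_BGR2GRAY)
    print(f,"y prof -24..-38 @x30..44",[int(np.median(g[int((50+y)*8),8*100:8*114])) for y in np.arange(24,39,1)])
    print(f,"x prof 40..56 @y-25..-28",[int(np.median(g[8*75:8*78,int((x+70)*8)])) for x in np.arange(40,57,1)])
t=np.vstack(b)
s=cv2.resize(np.load("scene3.npz")["p"][214:258,224:276],(400,352),interpolation=cv2.INTER_CUBIC)
cv2.imwrite("pics/k.png",cv2.resize(np.hstack([t,s]),None,fx=1,fy=1.5))
```

```text
top2 y prof -24..-38 @x30..44 [87, 111, 158, 207, 236, 245, 245, 246, 247, 242, 221, 181, 136, 101, 80]
top2 x prof 40..56 @y-25..-28 [171, 170, 177, 192, 211, 233, 242, 239, 229, 221, 212, 211, 215, 218, 216, 199, 164]
top3 y prof -24..-38 @x30..44 [84, 106, 152, 202, 235, 246, 249, 246, 236, 207, 165, 122, 93, 77, 70]
top3 x prof 40..56 @y-25..-28 [166, 171, 183, 199, 218, 237, 240, 234, 221, 199, 182, 175, 187, 203, 209, 211, 206]
```

View pics/k.png

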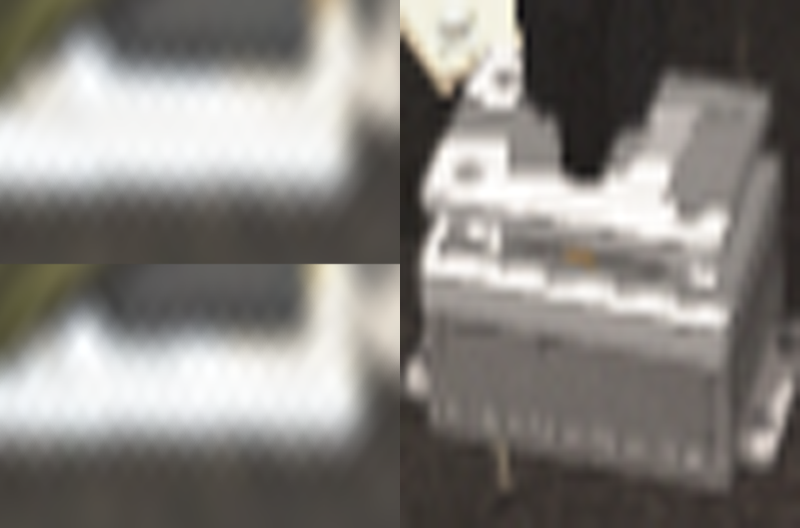

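Left: the outer white edge seen from above belongs to the housing, because it shifts as a feature at z = 40 mm would. Right: the cover's left holes show at (467,170) and (503,78). I'll measure the cover holes and housing holes in the same scene camera.

Run:
```python
from m import *
cal=r.get_calibration("scene");P=np.linalg.inv(np.array(cal["pose"]))
X=np.array([[36,19],[36,-19],[-36,19],[-36,-19]],float)
def proj(l,z):
    q=(np.c_[l@R.T+c,np.full(len(l),z)]/1000@P[:3,:3].T+P[:3,3])*[1,-1,-1]
    return cv2.projectPoints(q,np.zeros(3),np.zeros(3),np.array(cal["intrinsics"]),np.array(cal["dist_coeffs"]))[0].reshape(-1,2)
for f in("scene0","scene1"):
    px,w=holes("scene",np.load(f+".npz")["p"],proj(X,40),.04,3)
    print(f,"housing px",proj(X,40).round(1).tolist(),px.round(1).tolist(),"local err",((w-c)@R-X).round(1).tolist())
k=[(224+(467-400+.5)/7.69-.5,214+170.5/12-.5),(224+(503-400+.5)/7.69-.5,214+78.5/12-.5)]
px,w=holes("scene",np.load("scene3.npz")["p"],k,.0568,3)
print("cover",np.round(k,1).tolist(),px.round(1).tolist(),"local err",((w-c)@R-X[[3,2]]).round(1).tolist())
# same holes one picture up, scene2 z .0758
px,w=holes("scene",np.load("scene2.npz")["p"],proj(X[[3,2]],75.8),.0758,3)
print("cover s2",px.round(1).tolist(),"local err",((w-c)@R-X[[3,2]]).round(1).tolist())
```

```text
h.py:20: RuntimeWarning: invalid value encountered in scalar divide
  u,v=(k*xx).sum()/k.sum(),(k*yy).sum()/k.sum()
Traceback (most recent call last):
  File "h.py", line 17, in holes
    a,b=int(round(u)),int(round(v)); w=g[b-R:b+R+1,a-R:a+R+1]
            ~~~~~^^^
ValueError: cannot convert float NaN to integer
```

```bash
sed -i 's/-25-w,0,None)/-8-w,0,None)+1e-9/' h.py
python3 - <<'E'
from m import *
cal=r.get_calibration("scene");P=np.linalg.inv(np.array(cal["pose"]))
X=np.array([[36,19],[36,-19],[-36,19],[-36,-19]],float)
def proj(l,z):
    q=(np.c_[l@R.T+c,np.full(len(l),z)]/1000@P[:3,:3].T+P[:3,3])*[1,-1,-1]
    return cv2.projectPoints(q,np.zeros(3),np.zeros(3),np.array(cal["intrinsics"]),np.array(cal["dist_coeffs"]))[0].reshape(-1,2)
for f in("scene0","scene1"):
    im=np.load(f+".npz")["p"];px,w=holes("scene",im,proj(X,40),.04,3)
    print(f,"housing px",proj(X,40).round(1).tolist(),px.round(1).tolist(),"local err",((w-c)@R-X).round(1).tolist())
    g=im.min(2)
    for u,v in proj(X,40).round().astype(int)[[1,3]]: print(g[v-3:v+4,u-4:u+5].tolist())
k=[(224+(467-400+.5)/7.69-.5,214+170.5/12-.5),(224+(503-400+.5)/7.69-.5,214+78.5/12-.5)]
im=np.load("scene3.npz")["p"];px,w=holes("scene",im,k,.0568,3)
print("cover",np.round(k,1).tolist(),px.round(1).tolist(),"local err",((w-c)@R-X[[3,2]]).round(1).tolist())
g=im.min(2);u,v=np.round(k[0]).astype(int);print(g[v-3:v+4,u-4:u+5].tolist())
px,w=holes("scene",np.load("scene2.npz")["p"],proj(X[[3,2]],75.8),.0758,3)
print("cover s2",px.round(1).tolist(),"local err",((w-c)@R-X[[3,2]]).round(1).tolist())
E
```

```text
scene0 housing px [[266.7, 228.7], [262.4, 236.9], [239.0, 225.4], [234.0, 233.4]] [[266.2, 224.5], [261.7, 237.3], [239.0, 225.0], [232.0, 233.0]] local err [[-6.8, 18.9], [-1.1, -2.4], [-0.7, 1.9], [-5.4, 0.6]]
[[110, 212, 251, 251, 251, 251, 251, 251, 252], [166, 245, 252, 252, 252, 252, 252, 252, 252], [229, 251, 250, 247, 248, 249, 252, 252, 252], [252, 251, 244, 213, 221, 235, 252, 252, 251], [251, 250, 248, 238, 234, 239, 252, 251, 248], [245, 248, 249, 249, 250, 251, 251, 250, 239], [188, 215, 229, 230, 236, 245, 245, 242, 203]]
[[34, 33, 35, 32, 39, 96, 188, 232, 252], [30, 34, 35, 33, 50, 170, 252, 252, 251], [34, 33, 35, 32, 48, 171, 252, 252, 245], [33, 35, 31, 33, 50, 168, 252, 248, 208], [32, 30, 33, 32, 49, 167, 251, 244, 206], [31, 35, 31, 31, 48, 166, 251, 251, 251], [33, 33, 35, 29, 44, 155, 249, 250, 251]]
scene1 housing px [[266.7, 228.7], [262.4, 236.9], [239.0, 225.4], [234.0, 233.4]] [[267.1, 224.6], [261.0, 238.0], [239.2, 220.5], [233.0, 237.3]] local err [[-4.4, 18.8], [-1.8, -5.5], [-7.4, 22.9], [3.5, -17.4]]
[[91, 115, 139, 138, 139, 138, 138, 138, 137], [
[... 426 characters left out ...]
2, 184, 176, 173, 164, 150, 173, 168, 148], [170, 165, 149, 134, 135, 139, 137, 132, 129], [138, 137, 135, 136, 136, 139, 138, 137, 138], [134, 136, 136, 139, 136, 137, 137, 137, 139]]
cover [[232.3, 227.7], [237.0, 220.0]] [[232.2, 228.1], [241.1, 219.7]] local err [[-2.1, -3.4], [6.3, 1.1]]
[[46, 102, 175, 184, 185, 184, 184, 183, 182], [93, 206, 242, 238, 237, 236, 240, 241, 241], [168, 241, 239, 218, 195, 194, 221, 236, 241], [228, 242, 237, 173, 151, 162, 192, 238, 245], [234, 234, 236, 227, 216, 223, 239, 252, 251], [183, 188, 214, 231, 231, 234, 244, 245, 245], [137, 173, 160, 154, 153, 155, 162, 183, 184]]
cover s2 [[232.6, 220.9], [242.7, 212.1]] local err [[-0.6, -0.9], [9.9, 6.7]]
```

Every estimate puts the cover within about 1 mm of alignment. I'll make one small correction and let it settle.

Request:
{"op": "step_arm", "data": {"series": [[0, -0.4, -0.5, 0, 0, 0, 1], [0, 0, 0, 0, 0, 0, 1], [0, 0, 0, 0, 0, 0, 1], [0, 0, 0, 0, 0, 0, 1], [0, 0, 0, 0, 0, 0, 1], [0, 0, 0, 0, 0, 0, 1]]}}

```text
clock: 9.8
tool_pos: [0.4459, -0.2928, 0.0657]
eef_rot: [0.921, 0.389, 0.0, 0.0]
contact_force: [-0.7, 1.1, -1.0]
opening: 0.155
finger_force: 40.0
```

Run:
```python
from h import *
p,d=r.snapshot("scene");C=cloud("scene",d);s=r.get_state();print(s["tool_pos"],s["eef_rot"],s["contact_force"],s["finger_force"])
roi=np.zeros((420,560),bool);roi[210:258,222:284]=1
for a,b in((.05,.062),(.034,.044)):
    m=roi&(C[...,2]>a)&(C[...,2]<b)&(p.min(2)>110); q=C[m]*1000
    A=np.c_[q[:,:2]-q[:,:2].mean(0),np.ones(len(q))]; print(m.sum(),np.linalg.lstsq(A,q[:,2],rcond=None)[0].round(3),np.median(q[:,2]))
h=cv2.cvtColor(p,cv2.COLOR_BGR2HSV); m=(h[...,1]>150)&((h[...,0]<8)|(h[...,0]>172)); m[:215]=0;m[260:]=0;m[:,300:]=m[:,300:]; m[:,:295]=0;m[:,345:]=0
q=np.argwhere(m)[:,::-1].astype(float); print("red now",onz("scene",[q.mean(0)],.061)*1000)
```

```text
[ 0.44590455 -0.29278042  0.06572616] [9.21098675e-01 3.89329206e-01 1.07643078e-05 1.71974468e-05] [ 0.24016307 -0.31600421 -1.70442189] 39.99998264014721
463 [1.0000e-02 1.1000e-02 5.5334e+01] 55.581878728495404
244 [3.0000e-02 3.2000e-02 3.8681e+01] 38.90334276425905
red now [[ 523.80971915 -457.88088397   61.        ]]
```

```bash
python3 -c "
from plant import r
print(r.finish_job())"
```

```text
the job is handed in; nothing more can be done
None
```

The job is handed in: the vise jaw is open about 39 mm, and the cover is held level about 10 mm above the housing, its holes within about 1 mm of the threaded holes by my camera estimates.

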